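# Scan the refill jar and find the full salt tin

## Task

The empty jar is to be refilled: turn it where it stands so that its label squarely faces the code reader's window, and let go of it. Then heft the three identical tins on the board to feel which is the full one: going from the robot's left to its right, lift each a few centimetres straight up and set it back where it stood. Finish while holding the heaviest tin up in the gripper, upright and still, with its base higher than the lids of the two tins left on the board; knock nothing over and leave everything else where it is.

Things in the scene. Friction and masses are not known exactly. Their poses are not given: they have to be found in the camera images.
- jar: closed empty glass jar, 54 mm across, 97 mm tall overall, 0.18 kg, standing loose on the shelf in front of the reader's window. Glass to 78 mm, then a flat steel lid to 92 mm with a 5 mm high, 6 mm wide straight rib on top that runs from the lid's centre to its edge on the label's side. Origin: centre of the underside; z up; x points out through the middle of the label (and along the rib).
- jar_label (a point): middle of the white paper code label on the jar's side, 27 mm from the jar's axis and 45 mm up
- reader: fixed grey code-reader block, foot 70 x 90 mm, body 50 mm deep, 80 mm wide and 75 mm tall, with a dark window in its front face. Origin: centre of the underside; its front looks along its own -x; z up. The jar's axis starts about 115 mm in front of the origin, on the window's centre line.
- reader_window (a point): centre of the reader's window, on its front face, 45 mm above the shelf
- board: fixed bamboo board 130 x 370 mm, 8 mm thick, on which the three tins stand in a row along its y, about 115 mm apart. Origin: centre of the underside; +y points to the row's left end as the robot sees it, x across the row away from the robot, z up.
- tin_k: one of three outwardly identical closed round steel salt tins, 64 mm across the lid, body 62 mm across, 95 mm tall, flat lid (the lid skirt is the top 16 mm). They stand in a row on the wooden board, in any order; by their contents they differ in weight (0.1 to 0.62 kg; the heaviest is at least 0.2 kg heavier than either other). Origin: centre of the underside; z up its axis.
- tin_m: one of three outwardly identical closed round steel salt tins, 64 mm across the lid, body 62 mm across, 95 mm tall, flat lid (the lid skirt is the top 16 mm). They stand in a row on the wooden board, in any order; by their contents they differ in weight (0.1 to 0.62 kg; the heaviest is at least 0.2 kg heavier than either other). Origin: centre of the underside; z up its axis.
- tin_p: one of three outwardly identical closed round steel salt tins, 64 mm across the lid, body 62 mm across, 95 mm tall, flat lid (the lid skirt is the top 16 mm). They stand in a row on the wooden board, in any order; by their contents they differ in weight (0.1 to 0.62 kg; the heaviest is at least 0.2 kg heavier than either other). Origin: centre of the underside; z up its axis.
- dish: bystander: small blue ceramic sauce dish, 90 mm across, 22 mm tall; origin centre of the underside
- funnel: bystander: red plastic funnel standing mouth down, 90 mm across, 95 mm tall; origin centre of the underside
- mill: bystander: wooden pepper mill, 52 mm across, 137 mm tall; origin centre of the underside
- mug: bystander: white mug, 76 mm across, 85 mm tall; origin centre of the underside
- spoon: bystander: steel spoon lying flat on the shelf
- bottle: bystander: amber sauce bottle, 60 mm across, 170 mm tall; origin centre of the underside
- carousel_jar (a point): bystander: top of one of the four jars on the rotating steel spice carousel (200 mm across, about 200 mm tall)
Mind the look-alikes: they are no part of the job. What is shaped like the reader but green or yellow is not meant.

How it is judged (in metres and radians):
On the way, in this order (a step that is already met when the one before it is completed fails the run):
1. the jar's label faces the reader and the jar is let go (angle between the x axis of jar and the x axis of reader, either way round below 0.3 rad and x of reader_window in the frame of jar between 0.05 and 0.14 m and y of jar in the frame of reader between -0.02 and 0.02 m and angle between jar's own z axis and vertical below 0.1 rad and height (world z) of jar below 0.005 m and contact force between the fingers and jar below 0.2 N), for 0.2 s.
2. the left tin is lifted at least 15 mm off the board in the gripper (((z of tin_k in the frame of board above 0.023 m and contact force between the fingers and tin_k above 0.5 N and y of tin_k in the frame of board between 0.0575 and 0.2 m) or (z of tin_m in the frame of board above 0.023 m and contact force between the fingers and tin_m above 0.5 N and y of tin_m in the frame of board between 0.0575 and 0.2 m) or (z of tin_p in the frame of board above 0.023 m and contact force between the fingers and tin_p above 0.5 N and y of tin_p in the frame of board between 0.0575 and 0.2 m))), for 0.2 s.
3. then the middle tin likewise (((z of tin_k in the frame of board above 0.023 m and contact force between the fingers and tin_k above 0.5 N and y of tin_k in the frame of board between -0.0575 and 0.0575 m) or (z of tin_m in the frame of board above 0.023 m and contact force between the fingers and tin_m above 0.5 N and y of tin_m in the frame of board between -0.0575 and 0.0575 m) or (z of tin_p in the frame of board above 0.023 m and contact force between the fingers and tin_p above 0.5 N and y of tin_p in the frame of board between -0.0575 and 0.0575 m))), for 0.2 s.
4. then the right tin likewise (((z of tin_k in the frame of board above 0.023 m and contact force between the fingers and tin_k above 0.5 N and y of tin_k in the frame of board between -0.2 and -0.0575 m) or (z of tin_m in the frame of board above 0.023 m and contact force between the fingers and tin_m above 0.5 N and y of tin_m in the frame of board between -0.2 and -0.0575 m) or (z of tin_p in the frame of board above 0.023 m and contact force between the fingers and tin_p above 0.5 N and y of tin_p in the frame of board between -0.2 and -0.0575 m))), for 0.2 s.
At the end, for the whole second after the job is handed in: Heaviest tin held by the fingers alone, base over 105 mm above the shelf, upright to 0.3 rad, still; the other two (under 3.8 N each) upright on the board within 30 mm of their start, untouched; jar upright 50-140 mm before the window, label within 0.3 rad of square (angle between the x axis of jar and the x axis of reader, either way round below 0.3 rad and x of reader_window in the frame of jar between 0.05 and 0.14 m and y of jar in the frame of reader between -0.02 and 0.02 m and angle between jar's own z axis and vertical below 0.1 rad and height (world z) of jar below 0.005 m and (((height (world z) of tin_k above 0.105 m and angle between tin_k's own z axis and vertical below 0.3 rad and linear speed of tin_k below 0.05 m/s and contact force between the fingers and tin_k above 1 N and contact force between tin_k and tin_m below 0.2 N and contact force between tin_k and tin_p below 0.2 N and contact force between tin_k and jar below 0.2 N and contact force between tin_k and reader below 0.2 N and contact force between tin_k and board below 0.2 N and contact force between tin_k and dish below 0.2 N and contact force between tin_k and funnel below 0.2 N and contact force between tin_k and mill below 0.2 N and contact force between tin_k and mug below 0.2 N and contact force between tin_k and spoon below 0.2 N and contact force between tin_k and bottle below 0.2 N) and (distance of each of tin_m, tin_p from where it was at the start of the episode below 0.03 m and angle between each of tin_m, tin_p's own z axis and vertical below 0.1 rad and z of each of tin_m, tin_p in the frame of board below 0.012 m and linear speed of each of tin_m, tin_p below 0.03 m/s and contact force between the fingers and tin_m below 0.2 N and contact force between tin_m and board between 0.5 and 3.8 N and contact force between the fingers and tin_p below 0.2 N and contact force between tin_p and board between 0.5 and 3.8 N)) or ((height (world z) of tin_m above 0.105 m and angle between tin_m's own z axis and vertical below 0.3 rad and linear speed of tin_m below 0.05 m/s and contact force between the fingers and tin_m above 1 N and contact force between tin_m and tin_k below 0.2 N and contact force between tin_m and tin_p below 0.2 N and contact force between tin_m and jar below 0.2 N and contact force between tin_m and reader below 0.2 N and contact force between tin_m and board below 0.2 N and contact force between tin_m and dish below 0.2 N and contact force between tin_m and funnel below 0.2 N and contact force between tin_m and mill below 0.2 N and contact force between tin_m and mug below 0.2 N and contact force between tin_m and spoon below 0.2 N and contact force between tin_m and bottle below 0.2 N) and (distance of each of tin_k, tin_p from where it was at the start of the episode below 0.03 m and angle between each of tin_k, tin_p's own z axis and vertical below 0.1 rad and z of each of tin_k, tin_p in the frame of board below 0.012 m and linear speed of each of tin_k, tin_p below 0.03 m/s and contact force between the fingers and tin_k below 0.2 N and contact force between tin_k and board between 0.5 and 3.8 N and contact force between the fingers and tin_p below 0.2 N and contact force between tin_p and board between 0.5 and 3.8 N)) or ((height (world z) of tin_p above 0.105 m and angle between tin_p's own z axis and vertical below 0.3 rad and linear speed of tin_p below 0.05 m/s and contact force between the fingers and tin_p above 1 N and contact force between tin_p and tin_k below 0.2 N and contact force between tin_p and tin_m below 0.2 N and contact force between tin_p and jar below 0.2 N and contact force between tin_p and reader below 0.2 N and contact force between tin_p and board below 0.2 N and contact force between tin_p and dish below 0.2 N and contact force between tin_p and funnel below 0.2 N and contact force between tin_p and mill below 0.2 N and contact force between tin_p and mug below 0.2 N and contact force between tin_p and spoon below 0.2 N and contact force between tin_p and bottle below 0.2 N) and (distance of each of tin_k, tin_m from where it was at the start of the episode below 0.03 m and angle between each of tin_k, tin_m's own z axis and vertical below 0.1 rad and z of each of tin_k, tin_m in the frame of board below 0.012 m and linear speed of each of tin_k, tin_m below 0.03 m/s and contact force between the fingers and tin_k below 0.2 N and contact force between tin_k and board between 0.5 and 3.8 N and contact force between the fingers and tin_m below 0.2 N and contact force between tin_m and board between 0.5 and 3.8 N)))); the arm keeps its last pose, push and grip.
It fails at once if a tin or the jar is tipped over (angle between any of tin_k, tin_m, tin_p, jar's own z axis and vertical above 0.6 rad).
It fails at once if a bystander is shifted by more than 30 mm (distance of any of dish, funnel, mill, mug, spoon, bottle, carousel_jar from where it was at the start of the episode above 0.03 m).
It also fails if it takes over 72 s, if anything falls off the work surface, if the arm or the gripper's body presses on something with over 40 N, if the wrist force passes 120 N, or if a joint passes its speed limit or range.

## Robot

A 6-joint arm with a two-finger parallel gripper is mounted at the origin on the work surface. World frame = base frame: x ahead of the robot, y to its left, z up, the work surface at z = 0. Lengths are in mm, angles in degrees, forces in N, time in s.
With the tool pointing down it reaches from about 300 to 850 mm from the base axis. Payload 4.2 kg.
Tool frame: the origin (TCP) lies on the centre line of the jaws, within the pads' length; the fingertips stand 14 mm ahead of it and the grasp point (between the pads) lies 5 mm behind it; z points along the fingers, y is the line along which they close (so a half turn about z gives the same grasp; the last joint's range is limited). The gripper opens to 91 mm and grips with 3 to 60 N. Pads are 32 mm wide; open, the fingers measure 118 mm over their backs; the gripper's body (76 mm by 178 mm) begins 60 mm behind the grasp point.
Start: joints at [64.343, 18.312, 89.639, -0, 72.044, -1.146], TCP at [238.554, 523.196, 227.976] pointing down, gripper open.
Joint ranges: [-177.97, 177.97], [-48.28, 115.42], [12.27, 149.76], [-77.06, 257.06], [2.81, 150.46], [-146.56, 146.56]. Speed limits (degrees/s): [147.25, 147.25, 180, 180, 180, 180].

## Interface

Orientations are given as [roll, pitch, yaw] about the fixed x, y, z axes, in that order (R = Rz(yaw) Ry(pitch) Rx(roll)).
In Python, from workcell import env gives the robot as it stands.
- The arm moves only by the tool arm_command, never from a script. Its argument "motion" is a list of rows, each an object with "offset": the shift along the tool's x, y, z in m, a list of three; "spin": the turn about the tool's z in rad. In form: [{"offset": [tx, ty, tz], "spin": spin}, ...]. A call has 1 to 5 rows; each row shifts and turns the commanded pose from where the row before left it, along the tool's axes as they then stand; what a row does not reach is not made up. A row lasts 1/8 s, in which the tool goes at most 62.5 mm and 10.7 degrees, less where a joint would pass 70% of its speed; a pose out of reach is approached as far as the arm can. A call with a gripper value outside its range is refused whole. "jaw" is the finger opening in m, from 0 to 0.0912, set as the call begins (left out, the last holds). The fingers move at their own pace and stop on an object; "newtons" is the grip in N (left out, the last holds). Time passes only in rows, so rows that do not move let the fingers close. It gives the time, the measured TCP pose, the force, the opening and the grip force at its end, in the units of the state.
- env.state(): the state, without advancing time (a new reading comes with each control period).
- env.grab_frame(name): name is "scene" or "top" or "wrist"; returns (picture, depth): 420x560x3 uint8, blue, green, red; 420x560 float32, mm along the optical axis (not along the pixel's ray), 0 where there is no reading.
- env.camera_model(name): a dict with "fx", "fy", "cx", "cy" (pixels), "eye" and "rotation" of the camera in the world; the wrist camera has in their place "hand_eye" (4x4, takes a point from camera to tool coordinates, whose origin is the TCP and whose axes are the flange's). Camera axes: x right, y down, z forward; pixel columns grow to the right and rows downward; lengths in mm; the calibration is good to about 2 mm. A picture is of the moment at which its call begins: read the wrist's pose just before it. camera_model takes no time and is no camera call.
- env.job_done(): hands the job in; it is judged then, once.
Trained networks look in the newest picture that a camera, given by its name, has taken for a name from the list of things; names that differ only in an ending like _2 or _b are one class to them, and where a whole thing is asked for, a point or a joint stands for the part that bears it (a point fixed in the world has none). Each returns a list of dicts, best first, with "score" (0 to 1); they miss things now and then, are a little off and sometimes report something else, mostly with a low value. They report only what shows in the picture. A call takes as long as a camera call. They do not tell look-alikes from the thing itself.
- env.boxes_of(camera, target): "bbox" ([left, top, right, bottom] in pixels, round what is visible of it).
- env.pinpoint(camera, target): "location" ([column, row] in pixels: a listed point, or the origin of a listed thing).
The state is a dict: "time_s": time; "qpos": joint angles; "qvel": joint speeds; "effort": joint torques, N m; "ee_pos": TCP position; "ee_rot": TCP orientation; "force": force on the tool from outside, world axes, zero at the start; "torque": the same for the moment, N m; "gripper_width": finger opening in mm; "gripper_force": force on a finger pad.
Only numpy, scipy, OpenCV 4.12 (cv2) and the standard library are available. Lean on these libraries where they do the work, as an engineer would, in place of code of your own. Each camera call takes 0.05 s, during which the arm holds its last target. There are 200 camera calls.

## Working session

There is one attempt and no reset: what is moved stays moved. The work goes in short steps, Python scripts to look and compute and a tool call to move; the robot and the scene stay as the last step left them, time stands still between calls to the robot, and variables do not carry over. Pictures are saved under pics/ and viewed, at most 10 in all, crops included, and the job is handed in when it is done.

Besides the shell and the picture viewer there is one more tool, called after "Request:" in YAML: its name, and indented under it one key for each argument. arm_command: Moves the arm, as the interface text tells. Its arguments: {"type":"object","properties":{"motion":{"type":"array"},"jaw":{"type":"number"},"newtons":{"type":"number"}},"required":["motion"]}

```bash
mkdir -p pics; ls
cat > h.py <<'E'
import numpy as np, cv2
from workcell import env
from scipy.spatial.transform import Rotation as R
def pose(s=None):
    s=s or env.state(); T=np.eye(4); T[:3,:3]=R.from_euler('xyz',s['ee_rot'],degrees=True).as_matrix(); T[:3,3]=s['ee_pos']; return T
def cam(name,T=None):
    m=env.camera_model(name); C=np.eye(4)
    if name=='wrist': C=(T if T is not None else pose())@np.array(m['hand_eye'])
    else: C[:3,:3]=np.array(m['rotation']); C[:3,3]=m['eye']
    return m,C
def px2w(m,C,u,v,d): 
    p=np.array([(u-m['cx'])/m['fx']*d,(v-m['cy'])/m['fy']*d,d]); return C[:3,:3]@p+C[:3,3]
def cloud(m,C,D):
    v,u=np.mgrid[:D.shape[0],:D.shape[1]]
    P=np.stack([(u-m['cx'])/m['fx']*D,(v-m['cy'])/m['fy']*D,D],-1)@C[:3,:3].T+C[:3,3]; P[D<=0]=np.nan; return P
def onz(m,C,u,v,z):
    r=C[:3,:3]@np.array([(u-m['cx'])/m['fx'],(v-m['cy'])/m['fy'],1]); return C[:3,3]+r*(z-C[2,3])/r[2]
E
python3 - <<'E'
from h import *
print(env.state())
for n in('scene','top'):
    p,d=env.grab_frame(n); cv2.imwrite(f'pics/{n}0.png',p); np.save(n+'_d.npy',d); m,C=cam(n); print(n,m,)
    for t in('jar','jar_label','reader','reader_window','board','tin_k'):
        print(t,[(round(x['score'],2),np.round(x['location']).tolist()) for x in env.pinpoint(n,t)][:4])
E
```

```text
pics
{'time_s': 0.0, 'qpos': array([ 6.43430344e+01,  1.83502716e+01,  8.97069941e+01, -8.18179664e-04,
        7.20430514e+01, -1.14570009e+00]), 'qvel': array([-0.03872343,  0.0085413 , -0.00720263, -0.05737454,  0.06938231,
        0.09574787]), 'effort': array([ 2.55038203e-04, -4.12472391e+01, -2.31976390e+01,  7.28575420e-02,
        4.57250699e-02, -1.21159251e-04]), 'ee_pos': array([238.34314259, 522.74376918, 227.1300012 ]), 'ee_rot': array([-1.79899687e+02, -1.22810294e-03,  1.55488986e+02]), 'force': array([0.23278243, 0.24684258, 0.09073974]), 'torque': array([ 0.01552688, -0.02132726,  0.05309161]), 'gripper_force': 0.0, 'gripper_width': 91.06303305730225}
scene {'fx': 449.5704790327111, 'fy': 449.5704790327111, 'cx': 279.7363483295164, 'cy': 209.37036065193405, 'eye': array([1638.74252891, -176.9506164 ,  910.67418208]), 'rotation': array([-126.79605683,    0.41541401,   74.52096096])}
jar [(0.83, [330.0, 221.0])]
jar_label [(0.71, [332.0, 202.0])]
reader [(0.94, [338.0, 243.0]), (0.71, [342.0, 273.0]), (0.6, [269.0, 228.0]), (0.4, [272.0, 196.0])]
reader_window [(0.88, [265.0, 212.0]), (0.7, [337.0, 226.0]), (0.69, [343.0, 254.0])]
board [(0.68, [175.0, 244.0]), (0.41, [336.0, 243.0])]
tin_k [(0.88, [174.0, 245.0]), (0.66, [132.0, 247.0]), (0.59, [175.0, 244.0]), (0.57, [212.0, 240.0])]
top {'fx': 415.6502435396802, 'fy': 415.6502435396802, 'cx': 277.39664537060236, 'cy': 213.61394921005726, 'eye': array([ 411.71000784,  115.38923411, 1337.51838251]), 'rotation': array([-171.30441926,   -0.75716193,  -88.40252236])}
jar [(0.8, [220.0, 228.0])]
jar_label [(0.71, [212.0, 236.0]), (0.18, [230.0, 196.0])]
reader [(0.89, [230.0, 195.0]), (0.75, [283.0, 234.0]), (0.74, [240.0, 156.0])]
reader_window [(0.82, [225.0, 200.0]), (0.74, [280.0, 241.0]), (0.69, [236.0, 157.0]), (0.57, [377.0, 234.0])]
board [(0.86, [378.0, 233.0])]
tin_k [(0.82, [340.0, 228.0]), (0.74, [378.0, 233.0]), (0.69, [413.0, 244.0])]
```

```bash
sed -i "s/C\[:3,:3\]=np.array(m\['rotation'\])/C[:3,:3]=R.from_euler('xyz',m['rotation'],degrees=True).as_matrix()/" h.py
python3 - <<'E'
from h import *
a=cv2.imread('pics/top0.png'); cv2.imwrite('pics/top0c.png',cv2.resize(a[110:310,160:460],(800,533),interpolation=cv2.INTER_CUBIC))
m,C=cam('top'); d=np.load('top_d.npy')
for n,u,v,z in [('jar',220,228,0),('label',212,236,45),('reader',230,195,0),('r2',283,234,0),('r3',240,156,0),('win',225,200,45),('board',378,233,0),('t1',340,228,8),('t2',378,233,8),('t3',413,244,8)]: print(n,onz(m,C,u,v,z).round())
E
```

```text
jar [564. 288.   0.]
label [533. 305.  45.]
reader [674. 260.   0.]
r2 [551.  83.   0.]
r3 [807. 233.   0.]
win [648. 270.  45.]
board [ 563. -224.    0.]
t1 [ 575. -100.    8.]
t2 [ 562. -222.    8.]
t3 [ 530. -335.    8.]
```

View pics/top0c.png

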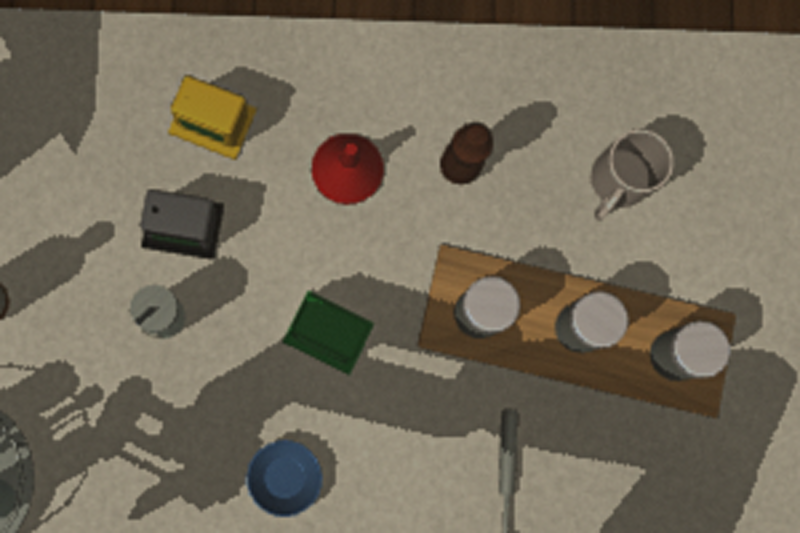

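View pics/scene0.png

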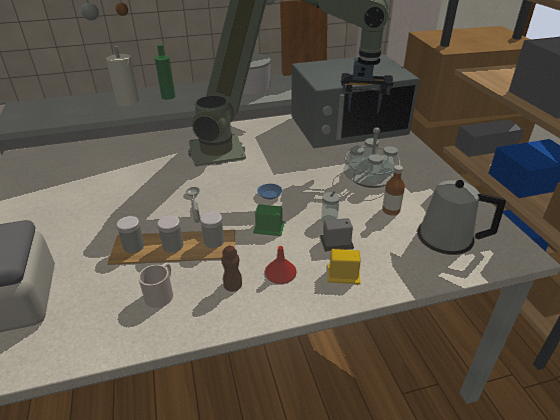

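The pictures show three reader-shaped blocks: grey at scene (338,243) / top (230,195), green at (269,228) / (283,234), yellow at (342,273) / (240,156). The grey one is wanted. The only jar with a rib is at top (220,228), the rib pointing down-left. The three tins are at top (340,228), (378,233), (413,244). Next I go above the jar for a close check.

Request:
arm_command:
  motion:
    - {"offset": [0, 0, -0.05], "spin": 0}
    - {"offset": [-0.056, -0.011, 0], "spin": 0}
    - {"offset": [-0.056, -0.011, 0], "spin": 0}
    - {"offset": [-0.056, -0.011, 0], "spin": 0}
    - {"offset": [-0.056, -0.011, 0], "spin": 0}
  jaw: 0.0912

```text
time_s: 1.32
ee_pos: [425.4, 389.1, 278.2]
ee_rot: [180.0, 0.0, 155.5]
force: [-0.2, 0.4, -0.2]
gripper_width: 91.0
gripper_force: 0.0
```

Request:
arm_command:
  motion:
    - {"offset": [-0.056, -0.011, 0], "spin": 0}
    - {"offset": [-0.056, -0.011, 0], "spin": 0}
    - {"offset": [-0.056, -0.011, 0], "spin": 0}
    - {"offset": [0, 0, 0], "spin": 0}
    - {"offset": [0, 0, 0], "spin": 0}

```text
time_s: 1.95
ee_pos: [562.9, 290.6, 277.7]
ee_rot: [-180.0, -0.1, 155.5]
force: [-0.4, -0.6, 0.6]
gripper_width: 91.4
gripper_force: 0.0
```

```bash
cat > look.py <<'E'
import sys
from h import *
n=sys.argv[1]; s=env.state(); T=pose(s); p,d=env.grab_frame('wrist'); cv2.imwrite(f'pics/{n}.png',p); np.savez(n+'.npz',d=d,T=T,p=p)
m,C=cam('wrist',T); print(s['time_s'],s['ee_pos'].round(1),s['ee_rot'].round(1),s['qpos'].round(0)); 
for a in sys.argv[2:]:
    t,z=a.split(':'); print(t,[(round(x['score'],2),np.round(x['location']).tolist(),onz(m,C,*x['location'],float(z)).round(1).tolist()) for x in env.pinpoint('wrist',t)][:4])
E
python3 look.py w1 jar:0 jar_label:45 reader:0 reader_window:45; python3 -c "
from h import *; print(env.camera_model('wrist'))"
```

```text
1.95 [562.9 290.6 277.7] [-1.800e+02 -1.000e-01  1.555e+02] [ 26.  22.  76.   0.  81. -39.]
jar [(0.57, [278.0, 178.0], [563.3, 284.1, 0.0])]
jar_label [(0.6, [298.0, 259.0], [651.3, 268.4, 45.0]), (0.54, [300.0, 260.0], [653.6, 271.2, 45.0])]
reader [(0.87, [303.0, 260.0], [672.7, 268.0, 0.0]), (0.76, [126.0, 231.0], [544.7, 82.6, 0.0]), (0.59, [318.0, 353.0], [808.6, 231.5, 0.0])]
reader_window [(0.88, [296.0, 254.0], [644.8, 269.0, 45.0]), (0.85, [112.0, 226.0], [527.6, 95.9, 45.0]), (0.76, [324.0, 358.0], [785.6, 244.7, 45.0]), (0.42, [286.0, 161.0], [542.7, 303.0, 45.0])]
{'fx': 363.9925147386604, 'fy': 363.9925147386604, 'cx': 283.98522492310093, 'cy': 210.07259815479216, 'hand_eye': array([[-1.46151614e-03, -9.64719701e-01, -2.63275070e-01,
         7.49064461e+01],
       [ 9.99998895e-01, -1.33789063e-03, -6.48846366e-04,
         1.34800233e+00],
       [ 2.73721623e-04, -2.63275727e-01,  9.64720590e-01,
        -1.55882676e+02],
       [ 0.00000000e+00,  0.00000000e+00,  0.00000000e+00,
         1.00000000e+00]])}
```

View pics/w1.png

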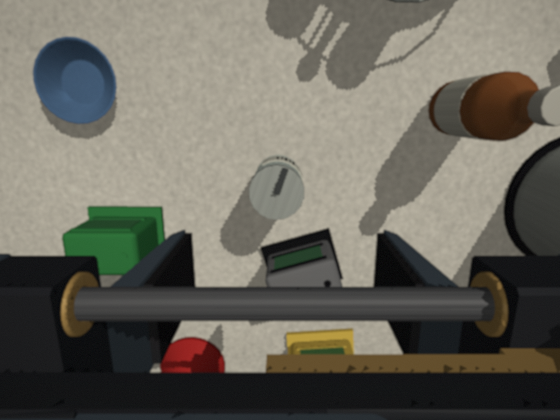

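The view shows the jar lid at (277,192) with its rib running up to (284,170), and the grey reader at (303,260) with its window facing the jar. The green reader is at (115,245), the bottle at (500,105) and the dish at (75,80).

Run:
```python
from h import *
f=np.load('w1.npz'); m,C=cam('wrist',f['T']); P=cloud(m,C,f['d'])
near=np.hypot(P[...,0]-564,P[...,1]-288)<45
lid=near&(P[...,2]>80); pts=P[lid]; print(len(pts), pts[:,2].max(), np.median(pts[:,2]))
(c,r)=cv2.minEnclosingCircle(pts[:,:2].astype(np.float32)); print('lid',c,r)
a,b=onz(m,C,276,192,92),onz(m,C,284,170,97); print(a,b)
g=cv2.cvtColor(f['p'],cv2.COLOR_BGR2GRAY)
er=cv2.erode(lid.astype(np.uint8),np.ones((5,5)))>0
rib=er&(g<np.median(g[er])-25); v,u=np.nonzero(rib); Q=np.array([onz(m,C,x,y,97) for x,y in zip(u,v)]); q=Q[:,:2]
ctr=q.mean(0); w,V=np.linalg.eigh(np.cov(q.T)); d=V[:,1]; d*=np.sign(d@(ctr-np.array(c))); print('rib',len(q),ctr,np.degrees(np.arctan2(d[1],d[0])),np.sqrt(w))
# reader from top camera + wrist
d=np.load('top_d.npy'); m2,C2=cam('top'); P2=cloud(m2,C2,d)
for nm,PP in(('w',P),('t',P2)):
    k=(np.hypot(PP[...,0]-675,PP[...,1]-260)<65)&(PP[...,2]>68)&(PP[...,2]<85); q=PP[k][:,:2].astype(np.float32); print(nm,len(q),cv2.minAreaRect(q))
# tins
for X in((575,-100),(562,-222),(530,-335)):
    k=(np.hypot(P2[...,0]-X[0],P2[...,1]-X[1])<50)&(P2[...,2]>92); q=P2[k]; print('tin',len(q),np.median(q[:,2]),cv2.minEnclosingCircle(q[:,:2].astype(np.float32)),q.mean(0))
```

```text
34387 387.1352500189457 375.3342762292932
lid (556.9013671875, 287.806884765625) 44.378902435302734
[560.33338113 284.60185787  92.        ] [543.50423313 300.76327132  97.        ]
rib 117 [646.00248709 117.0891432 ] -49.62277254373604 [4.73910333 8.99354671]
w 1499 ((658.2049560546875, 270.9967041015625), (83.33039855957031, 31.394794464111328), 65.82439422607422)
t 393 ((674.5309448242188, 265.688232421875), (79.29927825927734, 51.01986312866211), 80.89537811279297)
tin 354 102.16503664387278 ((577.3734741210938, -97.4518051147461), 32.282867431640625) [576.60583614 -96.32813166 102.10406803]
tin 361 102.17096243306173 ((564.1298828125, -219.99920654296875), 32.76111602783203) [ 563.23072391 -218.44090038  101.8859033 ]
tin 366 101.55913112535666 ((533.2536010742188, -334.46160888671875), 33.28276062011719) [ 532.88314941 -332.13838026  101.54193783]
```

Run:
```python
from h import *
f=np.load('w1.npz'); m,C=cam('wrist',f['T']); P=cloud(m,C,f['d'])
lid=(np.hypot(P[...,0]-564,P[...,1]-288)<45)&(P[...,2]>84)&(P[...,2]<110); pts=P[lid]
(c,r)=cv2.minEnclosingCircle(pts[:,:2].astype(np.float32)); print('lid',len(pts),c,r,pts.mean(0))
g=cv2.cvtColor(f['p'],cv2.COLOR_BGR2GRAY)
er=cv2.erode(lid.astype(np.uint8),np.ones((5,5)))>0
v,u=np.nonzero(er&(g<np.median(g[er])-25)); q=np.array([onz(m,C,x,y,97)[:2] for x,y in zip(u,v)])
w,V=np.linalg.eigh(np.cov(q.T)); d=V[:,1]; d*=np.sign(d@(q.mean(0)-np.array(c))); print('rib',len(q),q.mean(0),np.degrees(np.arctan2(d[1],d[0])),np.sqrt(w))
```

```text
lid 2388 (561.3909912109375, 283.5440368652344) 27.153818130493164 [560.58680861 284.22586718  91.57189349]
rib 157 [552.27982029 292.12856142] 133.6863507056424 [2.22921795 8.72702182]
```

Request:
arm_command:
  motion:
    - {"offset": [-0.001, -0.007, 0], "spin": 0}
    - {"offset": [0, 0, 0], "spin": -0.18}
    - {"offset": [0, 0, 0], "spin": -0.18}
    - {"offset": [0, 0, 0.04], "spin": -0.18}
    - {"offset": [0, 0, 0.04], "spin": -0.045}

```text
time_s: 2.82
ee_pos: [561.2, 283.7, 197.8]
ee_rot: [180.0, 0.1, -170.8]
force: [-0.4, -0.2, -0.3]
gripper_width: 91.2
gripper_force: 0.0
```

Run:
```python
from h import *
f=np.load('w1.npz'); m,C=cam('wrist',f['T']); P=cloud(m,C,f['d'])
print('bottle neck', onz(m,C,535,105,160), 'side', onz(m,C,435,105,60))
k=(P[...,2]>100)&(P[...,2]<200)&(np.hypot(P[...,0]-561,P[...,1]-284)<300); q=P[k]; print(len(q), np.hypot(q[:,0]-561,q[:,1]-284).min() if len(q) else '')
k=(P[...,2]>30)&(P[...,2]<200)&(np.hypot(P[...,0]-561,P[...,1]-284)<300)&(np.hypot(P[...,0]-561,P[...,1]-284)>35); q=P[k]; print(np.hypot(q[:,0]-561,q[:,1]-284).min())
print(env.state()['ee_pos'],env.state()['ee_rot'],env.state()['qpos'])
```

```text
bottle neck [567.90824858 489.19534511 160.        ] side [552.95846248 460.39412403  60.        ]
4703 185.8028763076977
87.96388220940577
[561.17664489 283.66252301 197.75661071] [ 1.79974429e+02  1.06021054e-01 -1.70844275e+02] [ 2.57706362e+01  2.41875378e+01  8.49815130e+01 -6.15772041e-03
  7.07220432e+01 -7.33830855e+01]
```

Request:
arm_command:
  motion:
    - {"offset": [0, 0, 0.036], "spin": 0}
    - {"offset": [0, 0, 0.036], "spin": 0}
    - {"offset": [0, 0, 0.036], "spin": 0}
    - {"offset": [0, 0, 0.036], "spin": 0}
    - {"offset": [0, 0, 0], "spin": 0}

```text
time_s: 3.45
ee_pos: [559.1, 282.7, 51.5]
ee_rot: [-179.9, -0.4, -171.0]
force: [-0.1, -0.4, -0.1]
gripper_width: 91.2
gripper_force: 0.0
```

Request:
arm_command:
  motion:
    - {"offset": [0, 0, 0], "spin": 0}
    - {"offset": [0, 0, 0], "spin": 0}
    - {"offset": [0, 0, 0], "spin": 0}
    - {"offset": [0, 0, 0], "spin": 0}
    - {"offset": [0, 0, 0], "spin": 0}
  jaw: 0.045
  newtons: 20

```text
time_s: 4.08
ee_pos: [561.6, 283.7, 54.7]
ee_rot: [180.0, 0.1, -171.0]
force: [-0.3, 0.1, 3.1]
gripper_width: 53.4
gripper_force: 20.0
```

Gripped at 53.4 mm, which matches the jar. Now I turn it by about +2.52 rad.

Request:
arm_command:
  motion:
    - {"offset": [0, 0, 0], "spin": 0.18}
    - {"offset": [0, 0, 0], "spin": 0.18}
    - {"offset": [0, 0, 0], "spin": 0.18}
    - {"offset": [0, 0, 0], "spin": 0.18}
    - {"offset": [0, 0, 0], "spin": 0.18}

```text
time_s: 4.7
ee_pos: [562.0, 284.5, 54.6]
ee_rot: [179.9, 0.0, 137.1]
force: [0.6, 0.8, 1.5]
gripper_width: 53.3
gripper_force: 20.0
```

Request:
arm_command:
  motion:
    - {"offset": [0, 0, 0], "spin": 0.18}
    - {"offset": [0, 0, 0], "spin": 0.18}
    - {"offset": [0, 0, 0], "spin": 0.18}
    - {"offset": [0, 0, 0], "spin": 0.18}
    - {"offset": [0, 0, 0], "spin": 0.18}

```text
time_s: 5.32
ee_pos: [562.4, 284.0, 54.6]
ee_rot: [179.8, -0.1, 85.6]
force: [1.5, 0.0, 1.7]
gripper_width: 53.6
gripper_force: 20.0
```

Request:
arm_command:
  motion:
    - {"offset": [0, 0, 0], "spin": 0.18}
    - {"offset": [0, 0, 0], "spin": 0.18}
    - {"offset": [0, 0, 0], "spin": 0.18}
    - {"offset": [0, 0, 0], "spin": 0.18}
    - {"offset": [0, 0, 0], "spin": 0}

```text
time_s: 5.95
ee_pos: [562.1, 283.9, 54.7]
ee_rot: [179.9, -0.1, 44.7]
force: [0.9, -0.6, 4.1]
gripper_width: 53.6
gripper_force: 20.0
```

Request:
arm_command:
  motion:
    - {"offset": [0, 0, 0], "spin": 0}
    - {"offset": [0, 0, 0], "spin": 0}
    - {"offset": [0, 0, 0], "spin": 0}
    - {"offset": [0, 0, 0], "spin": 0}
    - {"offset": [0, 0, -0.02], "spin": 0}
  jaw: 0.0912

```text
time_s: 6.58
ee_pos: [560.0, 283.2, 72.5]
ee_rot: [-179.9, 0.2, 44.6]
force: [0.3, 0.5, 0.3]
gripper_width: 91.1
gripper_force: 0.0
```

Request:
arm_command:
  motion:
    - {"offset": [0, 0, -0.05], "spin": 0}
    - {"offset": [0, 0, -0.05], "spin": 0}
    - {"offset": [0, 0, -0.05], "spin": 0}
    - {"offset": [0, 0, -0.05], "spin": 0}
    - {"offset": [0, 0, 0], "spin": 0}

```text
time_s: 7.2
ee_pos: [563.0, 284.6, 279.1]
ee_rot: [179.8, -0.6, 44.6]
force: [0.4, 0.1, -0.4]
gripper_width: 91.2
gripper_force: 0.0
```

```bash
python3 look.py w2 jar:0 reader_window:45
python3 - <<'E'
from h import *
f=np.load('w2.npz'); m,C=cam('wrist',f['T']); P=cloud(m,C,f['d'])
lid=(np.hypot(P[...,0]-561,P[...,1]-284)<45)&(P[...,2]>84)&(P[...,2]<110); pts=P[lid]
(c,r)=cv2.minEnclosingCircle(pts[:,:2].astype(np.float32)); print('lid',len(pts),c,r,pts.mean(0))
g=cv2.cvtColor(f['p'],cv2.COLOR_BGR2GRAY)
er=cv2.erode(lid.astype(np.uint8),np.ones((5,5)))>0
v,u=np.nonzero(er&(g<np.median(g[er])-25)); q=np.array([onz(m,C,x,y,97)[:2] for x,y in zip(u,v)])
w,V=np.linalg.eigh(np.cov(q.T)); d=V[:,1]; d*=np.sign(d@(q.mean(0)-np.array(c))); print('rib',len(q),q.mean(0),np.degrees(np.arctan2(d[1],d[0])),np.sqrt(w))
k=(np.hypot(P[...,0]-675,P[...,1]-262)<65)&(P[...,2]>68)&(P[...,2]<85); q=P[k][:,:2].astype(np.float32); print(len(q),cv2.minAreaRect(q))
E
```

```text
7.2 [563.  284.6 279.1] [179.8  -0.6  44.6] [26. 22. 77.  0. 81. 71.]
jar [(0.62, [352.0, 137.0], [653.6, 261.2, 0.0]), (0.57, [285.0, 176.0], [564.7, 284.7, 0.0]), (0.23, [520.0, 193.0], [752.1, 65.7, 0.0])]
reader_window [(0.9, [471.0, 57.0], [786.7, 242.3, 45.0]), (0.9, [376.0, 319.0], [523.0, 89.8, 45.0]), (0.58, [353.0, 137.0], [650.1, 268.7, 45.0])]
lid 2364 (561.5859985351562, 285.945068359375) 27.037071228027344 [562.21959784 286.43550925  91.54400118]
rib 157 [577.78913268 283.09219394] -13.417097413377602 [2.86368237 5.31988309]
4189 ((672.8123779296875, 265.91259765625), (80.11239624023438, 51.74092483520508), 81.98004913330078)
```

View pics/w2.png

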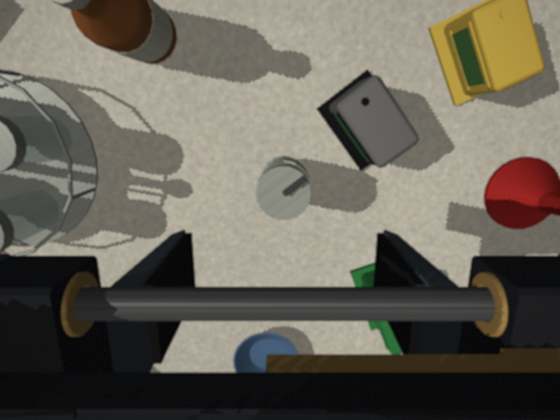

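The lid at (284,188) now has its rib pointing at the grey reader's window at (345,135). The rib is at -13° and the reader axis at -8°, and the jar is free. On to the left tin.

Request:
arm_command:
  motion:
    - {"offset": [-0.037, 0.04, 0], "spin": 0}
    - {"offset": [-0.037, 0.04, 0], "spin": 0}
    - {"offset": [-0.037, 0.04, 0], "spin": 0}
    - {"offset": [-0.037, 0.04, 0], "spin": 0}
    - {"offset": [-0.037, 0.04, 0], "spin": 0}

```text
time_s: 7.98
ee_pos: [569.1, 9.7, 271.9]
ee_rot: [-179.8, 0.1, 44.6]
force: [1.1, 0.1, -0.5]
gripper_width: 91.1
gripper_force: 0.0
```

Request:
arm_command:
  motion:
    - {"offset": [-0.037, 0.04, 0], "spin": 0}
    - {"offset": [-0.037, 0.04, 0], "spin": 0}
    - {"offset": [0, 0, 0], "spin": -0.152}
    - {"offset": [0, 0, 0], "spin": -0.152}
    - {"offset": [0, 0, 0], "spin": -0.152}

```text
time_s: 8.6
ee_pos: [572.7, -97.7, 271.7]
ee_rot: [-179.8, 0.0, 71.0]
force: [1.3, -0.2, 0.7]
gripper_width: 91.2
gripper_force: 0.0
```

Request:
arm_command:
  motion:
    - {"offset": [0, 0, 0], "spin": -0.152}
    - {"offset": [0, 0, 0], "spin": 0}
    - {"offset": [0, 0, 0], "spin": 0}

```text
time_s: 8.98
ee_pos: [573.3, -97.4, 272.9]
ee_rot: [-179.9, -0.0, 79.3]
force: [-0.4, 0.9, 0.5]
gripper_width: 91.2
gripper_force: 0.0
```

```bash
python3 look.py w3 tin_k:8
cat > tins.py <<'E'
import sys
from h import *
f=np.load(sys.argv[1]+'.npz'); m,C=cam('wrist',f['T']); P=cloud(m,C,f['d'])
for X in((577,-97),(564,-219),(533,-333)):
    k=(np.hypot(P[...,0]-X[0],P[...,1]-X[1])<50)&(P[...,2]>92)&(P[...,2]<115); q=P[k]
    if len(q)>50: print('tin',len(q),np.median(q[:,2]),cv2.minEnclosingCircle(q[:,:2].astype(np.float32)),q.mean(0))
E
python3 tins.py w3
```

```text
8.975 [573.3 -97.4 272.9] [-179.9   -0.    79.3] [-11.  18.  84.   0.  78.  -0.]
tin_k [(0.77, [296.0, 277.0], [563.0, -224.8, 8.0]), (0.58, [286.0, 352.0], [531.4, -329.3, 8.0]), (0.56, [288.0, 175.0], [577.7, -95.1, 8.0])]
tin 3623 102.14202329177567 ((575.7507934570312, -97.80205535888672), 31.87879753112793) [576.04402896 -96.40732447 102.01398502]
tin 1013 102.16674550534873 ((561.9300537109375, -219.9656982421875), 32.14885330200195) [ 559.72866354 -230.77009862  101.51087234]
```

View pics/w3.png

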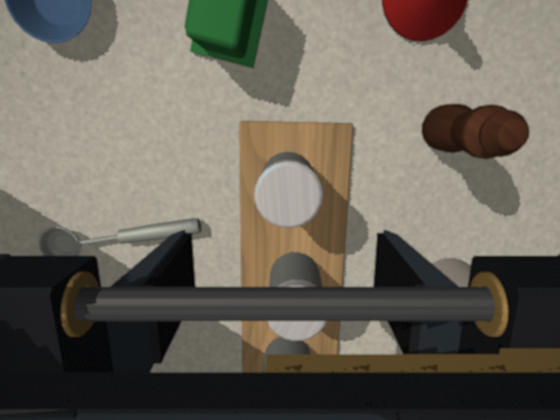

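The left tin's lid is at (288,193) between the fingers, the middle tin at (296,305), the spoon at (130,235) and the mill at (475,130), all clear. Descending on the left tin.

Request:
arm_command:
  motion:
    - {"offset": [0, 0.0025, 0.043], "spin": 0}
    - {"offset": [0, 0, 0.043], "spin": 0}
    - {"offset": [0, 0, 0.043], "spin": 0}
    - {"offset": [0, 0, 0.043], "spin": 0}
    - {"offset": [0, 0, 0.043], "spin": 0}

```text
time_s: 9.7
ee_pos: [576.2, -97.9, 57.7]
ee_rot: [180.0, -0.0, 79.4]
force: [-0.0, -0.3, -0.2]
gripper_width: 91.3
gripper_force: 0.0
```

Request:
arm_command:
  motion:
    - {"offset": [0, 0, 0], "spin": 0}
    - {"offset": [0, 0, 0], "spin": 0}
    - {"offset": [0, 0, 0], "spin": 0}
    - {"offset": [0, 0, 0], "spin": 0}
    - {"offset": [0, 0, 0], "spin": 0}
  jaw: 0.05
  newtons: 30

```text
time_s: 10.32
ee_pos: [577.3, -98.2, 61.0]
ee_rot: [179.8, -0.0, 79.4]
force: [-0.1, -0.7, 6.2]
gripper_width: 62.9
gripper_force: 30.0
```

Request:
arm_command:
  motion:
    - {"offset": [0, 0, -0.015], "spin": 0}
    - {"offset": [0, 0, -0.02], "spin": 0}
    - {"offset": [0, 0, 0], "spin": 0}
    - {"offset": [0, 0, 0], "spin": 0}
    - {"offset": [0, 0, 0], "spin": 0}

```text
time_s: 10.95
ee_pos: [575.4, -97.8, 93.1]
ee_rot: [-179.9, -0.0, 79.5]
force: [0.1, 0.4, -3.3]
gripper_width: 62.9
gripper_force: 30.0
```

Request:
arm_command:
  motion:
    - {"offset": [0, 0, 0], "spin": 0}
    - {"offset": [0, 0, 0], "spin": 0}
    - {"offset": [0, 0, 0], "spin": 0}

```text
time_s: 11.32
ee_pos: [576.1, -98.0, 93.8]
ee_rot: [-180.0, -0.0, 79.5]
force: [-0.1, -0.1, -3.9]
gripper_width: 63.0
gripper_force: 30.0
```

Request:
arm_command:
  motion:
    - {"offset": [0, 0, 0.018], "spin": 0}
    - {"offset": [0, 0, 0.01], "spin": 0}
    - {"offset": [0, 0, 0.005], "spin": 0}
    - {"offset": [0, 0, 0], "spin": 0}
    - {"offset": [0, 0, 0], "spin": 0}

```text
time_s: 11.95
ee_pos: [576.4, -98.0, 61.2]
ee_rot: [179.9, -0.0, 79.5]
force: [0.4, -0.9, -1.5]
gripper_width: 62.8
gripper_force: 30.0
```

Request:
arm_command:
  motion:
    - {"offset": [0, 0, 0], "spin": 0}
    - {"offset": [0, 0, 0], "spin": 0}
    - {"offset": [0, 0, 0], "spin": 0}
    - {"offset": [0, 0, 0], "spin": 0}
    - {"offset": [0, 0, -0.03], "spin": 0}
  jaw: 0.0912

```text
time_s: 12.58
ee_pos: [574.3, -97.6, 89.2]
ee_rot: [-179.7, -0.0, 79.5]
force: [0.6, 0.3, -0.4]
gripper_width: 91.1
gripper_force: 0.0
```

Request:
arm_command:
  motion:
    - {"offset": [0, 0, -0.06], "spin": 0}
    - {"offset": [0, 0, -0.06], "spin": 0}
    - {"offset": [-0.04, 0, -0.03], "spin": 0}
    - {"offset": [-0.05, 0.006, 0], "spin": 0}
    - {"offset": [-0.033, 0.003, 0], "spin": 0}

```text
time_s: 13.2
ee_pos: [562.3, -222.4, 241.6]
ee_rot: [179.9, 0.0, 79.4]
force: [0.1, 0.2, -0.6]
gripper_width: 91.1
gripper_force: 0.0
```

Request:
arm_command:
  motion:
    - {"offset": [0, 0, 0], "spin": 0}
    - {"offset": [0, 0, 0], "spin": 0}
    - {"offset": [0, 0, 0], "spin": 0}

```text
time_s: 13.58
ee_pos: [562.6, -219.4, 240.9]
ee_rot: [-180.0, -0.0, 79.5]
force: [-0.3, -0.1, -0.4]
gripper_width: 91.2
gripper_force: 0.0
```

```bash
python3 look.py w4 tin_k:8; python3 tins.py w4
```

```text
13.575 [ 562.6 -219.4  240.9] [-180.    -0.    79.5] [-22.  21.  84.   0.  75. -12.]
tin_k [(0.85, [276.0, 281.0], [531.6, -332.3, 8.0]), (0.79, [285.0, 185.0], [562.5, -221.5, 8.0]), (0.72, [274.0, 59.0], [575.6, -94.3, 8.0])]
tin 6012 102.0394489479082 ((575.0285034179688, -97.82756042480469), 31.93848991394043) [575.06478544 -97.59263524 101.97977664]
tin 4364 102.10188779702031 ((561.9304809570312, -220.15982055664062), 31.88083839416504) [ 562.264197   -218.61200042  101.94845896]
tin 2031 102.2454227985096 ((531.4528198242188, -334.9650573730469), 31.70248794555664) [ 530.31130078 -341.29908343  102.19953059]
```

Left tin is back in place. The middle one is centred below, so I descend 182 mm.

Request:
arm_command:
  motion:
    - {"offset": [0, 0, 0.045], "spin": 0}
    - {"offset": [0, 0, 0.045], "spin": 0}
    - {"offset": [0, 0, 0.045], "spin": 0}
    - {"offset": [0, 0, 0.046], "spin": 0}
    - {"offset": [0, 0, 0], "spin": 0}

```text
time_s: 14.3
ee_pos: [560.0, -218.9, 56.8]
ee_rot: [-179.5, -0.1, 79.5]
force: [0.1, -0.1, 1.4]
gripper_width: 91.2
gripper_force: 0.0
```

Request:
arm_command:
  motion:
    - {"offset": [0, 0, 0], "spin": 0}
    - {"offset": [0, 0, 0], "spin": 0}
    - {"offset": [0, 0, 0], "spin": 0}
    - {"offset": [0, 0, 0], "spin": 0}
    - {"offset": [0, 0, 0], "spin": 0}
  jaw: 0.05

```text
time_s: 14.92
ee_pos: [563.2, -220.9, 61.6]
ee_rot: [179.8, 0.0, 79.5]
force: [-1.8, 1.4, 6.4]
gripper_width: 63.0
gripper_force: 30.0
```

Request:
arm_command:
  motion:
    - {"offset": [0, 0, -0.015], "spin": 0}
    - {"offset": [0, 0, -0.02], "spin": 0}
    - {"offset": [0, 0, 0], "spin": 0}
    - {"offset": [0, 0, 0], "spin": 0}
    - {"offset": [0, 0, 0], "spin": 0}

```text
time_s: 15.55
ee_pos: [561.8, -220.3, 94.0]
ee_rot: [-179.9, -0.0, 79.5]
force: [0.2, -0.5, -1.7]
gripper_width: 62.8
gripper_force: 30.0
```

Request:
arm_command:
  motion:
    - {"offset": [0, 0, 0], "spin": 0}
    - {"offset": [0, 0, 0], "spin": 0}
    - {"offset": [0, 0, 0], "spin": 0}

```text
time_s: 15.92
ee_pos: [562.4, -220.5, 94.8]
ee_rot: [-180.0, -0.0, 79.5]
force: [0.8, -0.4, -0.9]
gripper_width: 62.7
gripper_force: 30.0
```

Request:
arm_command:
  motion:
    - {"offset": [0, 0, 0.018], "spin": 0}
    - {"offset": [0, 0, 0.01], "spin": 0}
    - {"offset": [0, 0, 0.005], "spin": 0}
    - {"offset": [0, 0, 0], "spin": 0}
    - {"offset": [0, 0, 0], "spin": 0}

```text
time_s: 16.55
ee_pos: [562.7, -220.6, 62.2]
ee_rot: [180.0, 0.0, 79.5]
force: [0.1, 0.4, -1.3]
gripper_width: 62.9
gripper_force: 30.0
```

Request:
arm_command:
  motion:
    - {"offset": [0, 0, 0], "spin": 0}
    - {"offset": [0, 0, 0], "spin": 0}
    - {"offset": [0, 0, 0], "spin": 0}
    - {"offset": [0, 0, 0], "spin": 0}
    - {"offset": [0, 0, -0.03], "spin": 0}
  jaw: 0.0912

```text
time_s: 17.18
ee_pos: [560.7, -219.8, 90.1]
ee_rot: [-179.7, -0.1, 79.5]
force: [-0.1, 0.3, 0.6]
gripper_width: 91.1
gripper_force: 0.0
```

Request:
arm_command:
  motion:
    - {"offset": [0, 0, -0.06], "spin": 0}
    - {"offset": [0, 0, -0.06], "spin": 0}
    - {"offset": [-0.04, -0.003, -0.03], "spin": 0}
    - {"offset": [-0.05, -0.004, 0], "spin": 0}
    - {"offset": [-0.028, -0.003, 0], "spin": 0}

```text
time_s: 17.8
ee_pos: [530.4, -336.7, 242.6]
ee_rot: [179.9, 0.1, 79.4]
force: [-0.3, -0.2, 0.4]
gripper_width: 91.3
gripper_force: 0.0
```

Request:
arm_command:
  motion:
    - {"offset": [0, 0, 0], "spin": 0}
    - {"offset": [0, 0, 0], "spin": 0}
    - {"offset": [0, 0, 0], "spin": 0}

```text
time_s: 18.18
ee_pos: [531.4, -333.6, 241.9]
ee_rot: [-180.0, -0.0, 79.5]
force: [0.4, -0.0, -0.1]
gripper_width: 90.8
gripper_force: 0.0
```

```bash
python3 look.py w5 tin_k:8; python3 tins.py w5
```

```text
18.175 [ 531.4 -333.6  241.9] [-180.    -0.    79.5] [-33.  23.  81.   0.  76. -23.]
tin_k [(0.78, [295.0, 68.0], [563.1, -220.5, 8.0]), (0.64, [285.0, 180.0], [532.9, -330.8, 8.0])]
tin 5870 102.10347600685898 ((561.4549560546875, -220.15652465820312), 31.950868606567383) [ 561.36886875 -219.87544416  102.02838447]
tin 4343 102.1278227000746 ((531.6915893554688, -334.74151611328125), 32.03660583496094) [ 531.95440302 -333.05840499  101.97550967]
```

Request:
arm_command:
  motion:
    - {"offset": [0, 0, 0.045], "spin": 0}
    - {"offset": [0, 0, 0.045], "spin": 0}
    - {"offset": [0, 0, 0.045], "spin": 0}
    - {"offset": [0, 0, 0.046], "spin": 0}
    - {"offset": [0, 0, 0], "spin": 0}

```text
time_s: 18.9
ee_pos: [528.9, -332.6, 57.6]
ee_rot: [-179.6, -0.2, 79.5]
force: [-0.1, -0.5, 0.6]
gripper_width: 91.1
gripper_force: 0.0
```

Request:
arm_command:
  motion:
    - {"offset": [0, 0, 0], "spin": 0}
    - {"offset": [0, 0, 0], "spin": 0}
    - {"offset": [0, 0, 0], "spin": 0}
    - {"offset": [0, 0, 0], "spin": 0}
    - {"offset": [0, 0, 0], "spin": 0}
  jaw: 0.05

```text
time_s: 19.52
ee_pos: [532.2, -335.3, 62.7]
ee_rot: [179.8, 0.1, 79.5]
force: [2.2, 0.4, 6.7]
gripper_width: 62.9
gripper_force: 30.0
```

Request:
arm_command:
  motion:
    - {"offset": [0, 0, -0.015], "spin": 0}
    - {"offset": [0, 0, -0.02], "spin": 0}
    - {"offset": [0, 0, 0], "spin": 0}
    - {"offset": [0, 0, 0], "spin": 0}
    - {"offset": [0, 0, 0], "spin": 0}

```text
time_s: 20.15
ee_pos: [530.3, -334.2, 94.7]
ee_rot: [-179.9, -0.1, 79.5]
force: [-0.5, -0.6, -5.0]
gripper_width: 62.9
gripper_force: 30.0
```

Request:
arm_command:
  motion:
    - {"offset": [0, 0, 0], "spin": 0}
    - {"offset": [0, 0, 0], "spin": 0}
    - {"offset": [0, 0, 0], "spin": 0}

```text
time_s: 20.52
ee_pos: [531.0, -334.7, 95.8]
ee_rot: [-180.0, -0.0, 79.5]
force: [0.7, 0.4, -5.9]
gripper_width: 63.1
gripper_force: 30.0
```

Forces: left about 3.7 N, middle about 1.2 N, right about 5.6 N. The right tin is the heaviest and already in hand, so I lift it higher.

Request:
arm_command:
  motion:
    - {"offset": [0, 0, -0.03], "spin": 0}
    - {"offset": [0, 0, -0.035], "spin": 0}
    - {"offset": [0, 0, -0.035], "spin": 0}
    - {"offset": [0, 0, -0.02], "spin": 0}
    - {"offset": [0, 0, 0], "spin": 0}

```text
time_s: 21.15
ee_pos: [531.8, -335.2, 217.8]
ee_rot: [179.8, 0.1, 79.5]
force: [0.1, -0.7, -5.0]
gripper_width: 63.1
gripper_force: 30.0
```

Request:
arm_command:
  motion:
    - {"offset": [0, 0, 0], "spin": 0}
    - {"offset": [0, 0, 0], "spin": 0}
    - {"offset": [0, 0, 0], "spin": 0}
    - {"offset": [0, 0, 0], "spin": 0}
    - {"offset": [0, 0, 0], "spin": 0}

```text
time_s: 21.78
ee_pos: [531.0, -334.7, 215.8]
ee_rot: [-180.0, -0.0, 79.5]
force: [-0.5, -0.4, -4.2]
gripper_width: 63.1
gripper_force: 30.0
```

Run:
```python
from h import *
p,d=env.grab_frame('scene'); cv2.imwrite('pics/end.png',p); s=env.state(); print(s['ee_pos'],s['force'],s['gripper_width'],s['gripper_force'],s['qvel'].round(2))
p,d=env.grab_frame('top'); m,C=cam('top'); P=cloud(m,C,d)
for X in((576,-97),(562,-219)):
    k=(np.hypot(P[...,0]-X[0],P[...,1]-X[1])<50)&(P[...,2]>92)&(P[...,2]<115); q=P[k]
    if len(q): print(len(q),cv2.minEnclosingCircle(q[:,:2].astype(np.float32)))
```

```text
[ 531.0103361  -334.69719265  215.83966029] [-0.39607703  0.73630653 -5.00700191] 62.725218637578614 29.99955464503728 [-0.04 -0.14 -0.15 -0.02  0.13 -0.03]
353 ((575.9644775390625, -96.56378936767578), 31.880290985107422)
361 ((562.5911865234375, -218.8871307373047), 31.999345779418945)
```

View pics/end.png

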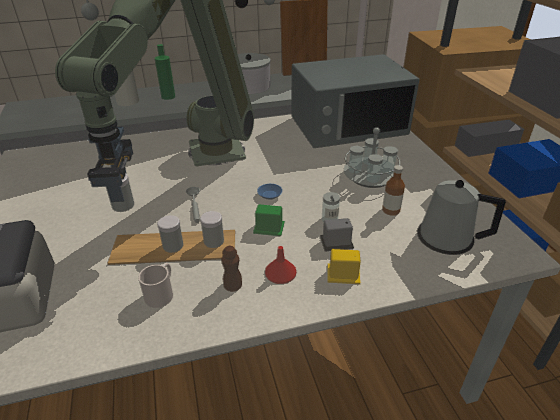

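The scene shows the held tin upright at (121,193). The other two tins are on the board at (171,233) and (212,230), the jar stands at (330,210), and no bystander has moved. Handing in.

```bash
python3 -c "
from h import *; print(env.job_done())"
```

```text
the job is handed in; nothing more can be done
None
```

The job is handed in, with no verdict shown: the jar's label faces the grey reader to within about 5°, all three tins were hefted left to right (about 3.6, 1.3 and 5.0 N), and the heaviest, the right one, is held upright and still with its base about 160 mm above the shelf.

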